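Put the mixed-up bracket jars back on their colour docks

ROBOT

A 6-joint arm with a two-finger parallel gripper is mounted at the origin on the work surface. World frame = base frame: x ahead of the robot, y to its left, z up, the work surface at z = 0. Lengths are in m, angles in degrees, forces in N, time in s.
With the tool pointing down it reaches from about 0.25 to 0.725 m from the base axis. Payload 9.7 kg.
Tool frame: the origin (TCP) lies midway between the tips of the shut fingers; the grasp point (between the pads) lies 19 mm behind it; z points along the fingers, y is the line along which they close (so a half turn about z gives the same grasp; the last joint's range is limited). The gripper opens to 85 mm and grips with 20 to 120 N. Pads are 22 mm wide; open, the fingers measure 114 mm over their backs; the gripper's body (76 mm by 85 mm) begins 54 mm behind the grasp point. The pads swing forward as they close: fully open they stand 13 mm farther back than shut.
Start: joints at [71.792, 4.979, 10.078, 95.1, 0, 90], TCP at [0.172, 0.522, 0.231] pointing down, gripper open.
Joint ranges: [-179.16, 179.16], [-48.56, 103.87], [-65.8, 70.77], [-126.05, 130.52], [-82.76, 87.17], [-180, 180]. Speed limits (degrees/s): [127.2, 127.2, 147.25, 180, 180, 180].

INTERFACE

Orientations are given as [roll, pitch, yaw] about the fixed x, y, z axes, in that order (R = Rz(yaw) Ry(pitch) Rx(roll)).
In Python, from workcell import bot gives the robot as it stands.
- The arm moves only by the shell command python3 -m crank 'ROWS' [FORCE]. ROWS is JSON, a list of rows, each an object with "gripper": the finger opening in mm, from 0 to 85.4; "travel": the shift along the tool's x, y, z in mm, a list of three; "twist": the turn, a rotation vector about the tool's x, y, z in rad, a list of three. In form: [{"gripper": gripper, "travel": [tx, ty, tz], "twist": [rx, ry, rz]}, ...]. A call has 1 to 12 rows; each row shifts and turns the commanded pose from where the row before left it, along the tool's axes as they then stand; what a row does not reach is not made up. A row lasts 1/8 s, in which the tool goes at most 62.5 mm and 10.7 degrees, less where a joint would pass 70% of its speed; a pose out of reach is approached as far as the arm can. A call is refused whole if a number of a shift passes 62.5 or a number of a turn 0.188, either way. A call with a gripper value outside its range is refused whole. The fingers move at their own pace and stop on an object; FORCE is the grip in N (left out, the last holds). Time passes only in rows, so rows that do not move let the fingers close. It gives the time, the measured TCP pose, the force, the opening and the grip force at its end, in the units of the state.
- bot.get_obs(): the state, without advancing time (a new reading comes with each control period).
- bot.camera(name): name is "scene" or "top" or "wrist"; returns the picture (400x640x3 uint8, red, green, blue); there is no depth.
- bot.calibration(name): a dict with "vfov" (degrees; the focal length in pixels is half the picture's height over the tangent of half this angle, whatever the lens; pixels are square), "cx", "cy" (the principal point, pixels), "k1" (the pictures are not rectified: a ray, as slopes to the right and down, at radius r is drawn at 1 + k1 r^2 times it, then the intrinsics apply), "camera_from_world" (4x4, takes a point from world to camera coordinates). Camera axes: x right, y down, z forward; pixel columns grow to the right and rows downward; lengths in m; the calibration is good to about 2 mm. A picture is of the moment at which its call begins: read the wrist's pose just before it. calibration takes no time and is no camera call; for the wrist camera it gives the pose at the moment of the call.
- bot.job_done(): hands the job in; it is judged then, once.
The state is a dict: "time": time; "q": joint angles; "qd": joint speeds; "joint_efforts": joint torques, N m; "ee_pos": TCP position; "tcp_rot": TCP orientation; "wrist_force": force on the tool from outside, world axes, zero at the start; "torque": the same for the moment, N m; "opening": finger opening in m; "grasp_force": force on a finger pad.
Only numpy, scipy, OpenCV 4.12 (cv2) and the standard library are available. Lean on these libraries where they do the work, as an engineer would, in place of code of your own. Each camera call takes 0.05 s, during which the arm holds its last target. There are 200 camera calls.

TASK

The four bracket jars stand on each other's docks: swap them round until every jar stands upright in the middle of the dock that matches its lid, using the empty grey dock to park a jar whenever a place must be freed and leaving it empty at the end. Keep the jars upright, set them down without dropping them, never let one stand on the bare counter, and leave the glass jar with the chrome lid where it is.

Things in the scene. Friction and masses are not known exactly. Their poses are not given: they have to be found in the camera images.
- jar_red: small round bracket jar with a clear body and a red screw lid; 46 mm wide at the lid (body 42 mm), 52 mm tall, 60 to 130 g; lid from 36 to 52 mm up, the place to grip it. Origin at the centre of its underside, z up along its axis. At the start it stands on a dock of another colour.
- jar_yellow: small round bracket jar with a clear body and a yellow screw lid; 46 mm wide at the lid (body 42 mm), 52 mm tall, 60 to 130 g; lid from 36 to 52 mm up, the place to grip it. Origin at the centre of its underside, z up along its axis. At the start it stands on a dock of another colour.
- jar_blue: small round bracket jar with a clear body and a blue screw lid; 46 mm wide at the lid (body 42 mm), 52 mm tall, 60 to 130 g; lid from 36 to 52 mm up, the place to grip it. Origin at the centre of its underside, z up along its axis. At the start it stands on a dock of another colour.
- jar_green: small round bracket jar with a clear body and a green screw lid; 46 mm wide at the lid (body 42 mm), 52 mm tall, 60 to 130 g; lid from 36 to 52 mm up, the place to grip it. Origin at the centre of its underside, z up along its axis. At the start it stands on a dock of another colour.
- dock_red: fixed round black dock with a flat red top, 76 mm across, 10 mm high, no rim; a jar stands on its flat top. Origin at the centre of its underside on the counter (the top is 10 mm above the origin), z up. Home of the jar with the red lid.
- dock_yellow: fixed round black dock with a flat yellow top, 76 mm across, 10 mm high, no rim; a jar stands on its flat top. Origin at the centre of its underside on the counter (the top is 10 mm above the origin), z up. Home of the jar with the yellow lid.
- dock_blue: fixed round black dock with a flat blue top, 76 mm across, 10 mm high, no rim; a jar stands on its flat top. Origin at the centre of its underside on the counter (the top is 10 mm above the origin), z up. Home of the jar with the blue lid.
- dock_green: fixed round black dock with a flat green top, 76 mm across, 10 mm high, no rim; a jar stands on its flat top. Origin at the centre of its underside on the counter (the top is 10 mm above the origin), z up. Home of the jar with the green lid.
- dock_grey: fixed round black dock with a flat grey top, 76 mm across, 10 mm high, no rim; a jar stands on its flat top. Origin at the centre of its underside on the counter (the top is 10 mm above the origin), z up. The spare place: empty at the start and to be left empty.
- glass_jar: squat glass jar with a chrome flip lid, 64 mm across, 58 mm tall, 250 g, loose on the counter among the docks; not to be disturbed. Origin at the centre of its underside. (All else is fixed: tweezers under 10 mm high lie flat between the docks; the tall equipment stands well to the sides and back.)

How it is judged (in metres and radians):
On the way:
1. one of the jars has been parked, upright and released, on the grey dock (within 12 mm of its centre) (((horizontal distance between jar_red and dock_grey below 0.012 m and z of jar_red in the frame of dock_grey between 0.006 and 0.014 m and angle between jar_red's own z axis and vertical below 0.1 rad and linear speed of jar_red below 0.02 m/s and angular speed of jar_red below 0.2 rad/s and contact force between the fingers and jar_red below 0.1 N) or (horizontal distance between jar_yellow and dock_grey below 0.012 m and z of jar_yellow in the frame of dock_grey between 0.006 and 0.014 m and angle between jar_yellow's own z axis and vertical below 0.1 rad and linear speed of jar_yellow below 0.02 m/s and angular speed of jar_yellow below 0.2 rad/s and contact force between the fingers and jar_yellow below 0.1 N) or (horizontal distance between jar_blue and dock_grey below 0.012 m and z of jar_blue in the frame of dock_grey between 0.006 and 0.014 m and angle between jar_blue's own z axis and vertical below 0.1 rad and linear speed of jar_blue below 0.02 m/s and angular speed of jar_blue below 0.2 rad/s and contact force between the fingers and jar_blue below 0.1 N) or (horizontal distance between jar_green and dock_grey below 0.012 m and z of jar_green in the frame of dock_grey between 0.006 and 0.014 m and angle between jar_green's own z axis and vertical below 0.1 rad and linear speed of jar_green below 0.02 m/s and angular speed of jar_green below 0.2 rad/s and contact force between the fingers and jar_green below 0.1 N))), for 0.2 s.
At the end, for the whole second after the job is handed in: Each jar stands upright (within 0.1 rad), released and at rest on top of the dock of its lid's colour, its axis within 12 mm of the dock's centre; so the grey dock is empty (horizontal distance between jar_red and dock_red below 0.012 m and z of jar_red in the frame of dock_red between 0.006 and 0.014 m and angle between each of jar_red, jar_yellow, jar_blue, jar_green's own z axis and vertical below 0.1 rad and linear speed of each of jar_red, jar_yellow, jar_blue, jar_green below 0.02 m/s and angular speed of each of jar_red, jar_yellow, jar_blue, jar_green below 0.2 rad/s and contact force between the fingers and jar_red below 0.1 N and horizontal distance between jar_yellow and dock_yellow below 0.012 m and z of jar_yellow in the frame of dock_yellow between 0.006 and 0.014 m and contact force between the fingers and jar_yellow below 0.1 N and horizontal distance between jar_blue and dock_blue below 0.012 m and z of jar_blue in the frame of dock_blue between 0.006 and 0.014 m and contact force between the fingers and jar_blue below 0.1 N and horizontal distance between jar_green and dock_green below 0.012 m and z of jar_green in the frame of dock_green between 0.006 and 0.014 m and contact force between the fingers and jar_green below 0.1 N); the robot touches nothing.
It fails at once if a jar is tipped by more than 0.6 rad (angle between any of jar_red, jar_yellow, jar_blue, jar_green's own z axis and vertical above 0.6 rad).
It fails at once if a jar is put on the bare counter (its underside less than 5 mm above it) (height (world z) of any of jar_red, jar_yellow, jar_blue, jar_green below 0.005 m).
It fails at once if a jar is dropped (moves faster than 0.6 m/s with no finger touching it) ((linear speed of jar_red above 0.6 m/s and contact force between the fingers and jar_red below 0.01 N) or (linear speed of jar_yellow above 0.6 m/s and contact force between the fingers and jar_yellow below 0.01 N) or (linear speed of jar_blue above 0.6 m/s and contact force between the fingers and jar_blue below 0.01 N) or (linear speed of jar_green above 0.6 m/s and contact force between the fingers and jar_green below 0.01 N)).
It fails at once if the glass jar is moved by more than 15 mm or tipped by more than 0.3 rad (distance of glass_jar from where it was at the start of the episode above 0.015 m or angle between glass_jar's own z axis and vertical above 0.3 rad).
It also fails if it takes over 115 s, if anything falls off the work surface, if the arm or the gripper's body presses on something with over 40 N, if the wrist force passes 120 N, or if a joint passes its speed limit or range.

## Working session

There is one attempt and no reset: what is moved stays moved. The work goes in short steps, Python scripts to look and compute and a shell command to move; the robot and the scene stay as the last step left them, time stands still between calls to the robot, and variables do not carry over. Pictures are saved under pics/ and viewed, at most 14 in all, crops included, and the job is handed in when it is done.

```bash
mkdir -p pics
python3 - <<'E'
from workcell import bot
import cv2
o=bot.get_obs();print({k:o[k] for k in("time","ee_pos","tcp_rot","opening")})
for n in("top","scene"):
    cv2.imwrite(f"pics/{n}0.png",bot.camera(n)[:,:,::-1]);print(n,bot.calibration(n))
E
```

```text
{'time': 0.0, 'ee_pos': array([0.17178062, 0.52225034, 0.23059094]), 'tcp_rot': array([-1.79925039e+02, -5.95202857e-04,  1.61794178e+02]), 'opening': 0.08554816826544946}
top {'vfov': 57.07558073364288, 'cx': 323.02506927538747, 'cy': 203.74893116802525, 'k1': -0.07676513422939683, 'camera_from_world': array([[-7.93795177e-03, -9.99968306e-01, -6.13536427e-04,
         5.17416774e-02],
       [-9.98932874e-01,  7.95764599e-03, -4.54949423e-02,
         5.27638756e-01],
       [ 4.54983826e-02,  2.51745049e-04, -9.98964381e-01,
         8.23237411e-01],
       [ 0.00000000e+00,  0.00000000e+00,  0.00000000e+00,
         1.00000000e+00]])}
scene {'vfov': 55.62296350496394, 'cx': 316.21186717636243, 'cy': 205.9753755207629, 'k1': -0.0927031880584233, 'camera_from_world': array([[ 0.72838866,  0.68509401, -0.00980585, -0.40918649],
       [ 0.43020768, -0.46843987, -0.77167703, -0.19492278],
       [-0.53326476,  0.55786225, -0.63593899,  1.06302438],
       [ 0.        ,  0.        ,  0.        ,  1.        ]])}
```

View pics/top0.png

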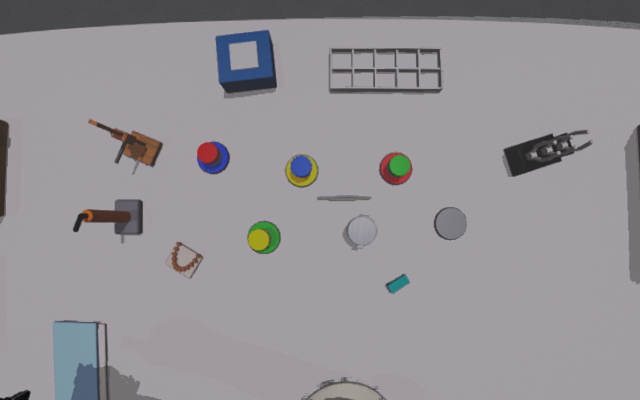

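View pics/scene0.png

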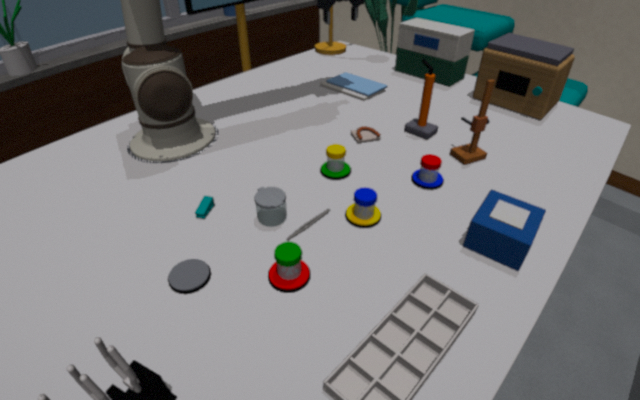

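The top picture shows red lid on blue dock (212,157), blue lid on yellow dock (301,170), green lid on red dock (397,168), yellow lid on green dock (263,238), glass jar (362,231), and the empty grey dock (450,223). The scene picture agrees. So the plan is green→grey, red→red, blue→blue, yellow→yellow, green→green.

```bash
cat > h.py <<'E'
from workcell import bot
import numpy as np, cv2
from scipy.optimize import least_squares
def K(c):
    f=200/np.tan(np.radians(c["vfov"]/2)); return f
def proj(c,P):
    T=c["camera_from_world"];p=np.asarray(P)@T[:3,:3].T+T[:3,3];s=p[:,:2]/p[:,2:]
    s=s*(1+c["k1"]*(s**2).sum(1,keepdims=True));return s*K(c)+[c["cx"],c["cy"]]
def back(c,uv,z):
    d=(np.asarray(uv,float)-[c["cx"],c["cy"]])/K(c);s=d.copy()
    for _ in range(20): s=d/(1+c["k1"]*(s**2).sum(1,keepdims=True))
    R=c["camera_from_world"][:3,:3];t=c["camera_from_world"][:3,3]
    o=-R.T@t;r=np.c_[s,np.ones(len(s))]@R
    return o+r*((z-o[2])/r[:,2])[:,None]
HUE={"red":(175,5),"yellow":(22,35),"blue":(108,130),"green":(45,75)}
def mask(im,col):
    h,s,v=cv2.split(cv2.cvtColor(im,cv2.COLOR_RGB2HSV));lo,hi=HUE[col]
    m=((h>=lo)&(h<=hi)) if lo<hi else ((h>=lo)|(h<=hi))
    return (m&(s>150)&(v>60)).astype(np.uint8)
def blobs(im,col,amin=60):
    n,l,st,ce=cv2.connectedComponentsWithStats(mask(im,col))
    return [(np.argwhere(l==i)[:,::-1],st[i,4],ce[i]) for i in range(1,n) if st[i,4]>amin]
A=np.linspace(0,2*np.pi,60,endpoint=False);C=np.c_[np.cos(A),np.sin(A)]
def cen(p):
    m=cv2.moments(cv2.convexHull(np.float32(p)));return np.array([m["m10"],m["m01"]])/m["m00"]
def lid(c,px,zb=.010):
    t=cen(px)
    f=lambda q:cen(np.vstack([proj(c,np.c_[q+.023*C,np.full(60,zb+z)]) for z in(.036,.052)]))-t
    q0=back(c,[t],zb+.05)[0,:2]
    return least_squares(f,q0,diff_step=1e-3).x
def dock(c,px,r=None,z=.01):
    P=back(c,cv2.convexHull(np.float32(px))[:,0],z)[:,:2]
    s=least_squares(lambda q:np.hypot(*(P-q[:2]).T)-q[2],[*P.mean(0),.036],loss="soft_l1",f_scale=.001);return s.x
E
python3 - <<'E'
from h import *
for n in("top","scene"):
    im=bot.camera(n);c=bot.calibration(n)
    for col in HUE:
        for px,a,ce in blobs(im,col):
            print(n,col,a,ce.round(),"lid",lid(c,px).round(4),"dock",dock(c,px).round(4))
    if n=="top":
        g=cv2.cvtColor(im,cv2.COLOR_RGB2GRAY)
        for nm,(x,y),z in(("grey",(450,223),.01),("glass",(362,231),.058)):
            w=g[y-24:y+25,x-24:x+25];m=(w<135).astype(np.uint8)
            nn,l,st,ce=cv2.connectedComponentsWithStats(m);i=l[24,24]
            px=np.argwhere(l==i)[:,::-1]+[x-24,y-24]
            print(nm,i,st[i],dock(c,px,z=z).round(4),back(c,[(x,y)],z).round(4))
w=bot.calibration("wrist");print(w);o=bot.get_obs();print(o["time"])
E
```

```text
top red 317 [207. 152.] lid [0.6407 0.3   ] dock [0.6493 0.3144 0.0233]
top red 263 [392. 171.] lid [ 0.6007 -0.1089] dock [ 0.6088 -0.1199  0.0343]
top yellow 308 [302. 175.] lid [0.5977 0.0939] dock [0.6055 0.0967 0.035 ]
top yellow 356 [258. 239.] lid [0.4507 0.187 ] dock [0.4483 0.195  0.0241]
top blue 1478 [244.  56.] lid [0.8577 0.2215] dock [0.8805 0.2289 0.0722]
top blue 284 [216. 161.] lid [0.6278 0.2859] dock [0.6381 0.3021 0.035 ]
top blue 308 [301. 166.] lid [0.6083 0.0953] dock [0.6149 0.0981 0.0225]
top green 236 [400. 165.] lid [ 0.6088 -0.12  ] dock [ 0.6153 -0.1292  0.0218]
top green 244 [268. 234.] lid [0.4564 0.174 ] dock [0.4529 0.1841 0.0343]
grey 1 [  8   8  33  34 888] [ 0.4813 -0.2432  0.0387] [[ 0.4816 -0.2432  0.01  ]]
glass 0 [   0    0   49   49 2179] [ 0.4671 -0.0356  0.0727] [[ 0.4669 -0.0355  0.058 ]]
scene red 232 [431. 162.] lid [0.64   0.2975] dock [0.6099 0.3636 0.0307]
scene red 595 [289. 278.] lid [ 0.6423 -0.1486] dock [ 0.6112 -0.1227  0.0356]
scene yellow 216 [336. 151.] lid [0.4512 0.1846] dock [0.4044 0.2402 0.0312]
scene yellow 366 [362. 217.] lid [0.6383 0.0474] dock [0.6075 0.0923 0.036 ]
scene blue 231 [427. 180.] lid [0.6677 0.2344] dock [0.6401 0.2963 0.0353]
scene blue 321 [365. 197.] lid [0.6081 0.0934] dock [0.5758 0.141  0.0292]
scene green 211 [335. 171.] lid [0.5002 0.1271] dock [0.4562 0.1788 0.034 ]
scene green 455 [288. 253.] lid [ 0.6071 -0.118 ] dock [ 0.5739 -0.09    0.0259]
{'vfov': 64.9592423420989, 'cx': 321.52609455719454, 'cy': 201.56365282338226, 'k1': -0.02203552708551001, 'camera_from_world': array([[ 3.12989096e-01,  9.49756580e-01, -5.15078687e-04,
        -5.49824701e-01],
       [ 9.15000750e-01, -3.01389970e-01,  2.68212067e-01,
        -3.46207462e-02],
       [ 2.54580936e-01, -8.44187497e-02, -9.63359757e-01,
         3.78122349e-01],
       [ 0.00000000e+00,  0.00000000e+00,  0.00000000e+00,
         1.00000000e+00]])}
0.2
```

Both cameras agree within about 3 mm:

| Colour | Lid (x, y) | Dock (x, y) |
|---|---|---|
| green | (.608,-.119) | (.4545,.182) |
| red | (.640,.299) | (.610,-.121) |
| blue | (.608,.0945) | (.639,.299) |
| yellow | (.451,.186) | (.6065,.0945) |
| grey | – | (.481,-.243) |

The sizes are as given and all points are within reach. I'll turn to yaw 90, so tool x = world +Y, y = +X and z = down, then go to the green jar.

```bash
python3 -m crank '[{"gripper":85,"travel":[0,0,0],"twist":[0,0,0.179]},{"gripper":85,"travel":[0,0,0],"twist":[0,0,0.179]},{"gripper":85,"travel":[0,0,0],"twist":[0,0,0.179]},{"gripper":85,"travel":[0,0,0],"twist":[0,0,0.179]},{"gripper":85,"travel":[0,0,0],"twist":[0,0,0.179]},{"gripper":85,"travel":[0,0,0],"twist":[0,0,0.179]},{"gripper":85,"travel":[0,0,0],"twist":[0,0,0.179]},{"gripper":85,"travel":[-40,27,0],"twist":[0,0,0]},{"gripper":85,"travel":[-40,27,0],"twist":[0,0,0]},{"gripper":85,"travel":[-40,27,0],"twist":[0,0,0]},{"gripper":85,"travel":[-40,27,0],"twist":[0,0,0]},{"gripper":85,"travel":[0,0,0],"twist":[0,0,0]}]' 40
```

```text
time: 1.7
ee_pos: [0.2811, 0.3605, 0.2316]
tcp_rot: [180.0, -0.0, 89.8]
wrist_force: [-1.0, 0.7, 0.3]
opening: 0.0853
grasp_force: 0.0
```

```bash
python3 -m crank '[{"gripper":85,"travel":[-43.6,29.7,6],"twist":[0,0,0]},{"gripper":85,"travel":[-43.6,29.7,6],"twist":[0,0,0]},{"gripper":85,"travel":[-43.6,29.7,6],"twist":[0,0,0]},{"gripper":85,"travel":[-43.6,29.7,6],"twist":[0,0,0]},{"gripper":85,"travel":[-43.6,29.7,6],"twist":[0,0,0]},{"gripper":85,"travel":[-43.6,29.7,6],"twist":[0,0,0]},{"gripper":85,"travel":[-43.6,29.7,6],"twist":[0,0,0]},{"gripper":85,"travel":[-43.6,29.7,6],"twist":[0,0,0]},{"gripper":85,"travel":[-43.6,29.7,6],"twist":[0,0,0]},{"gripper":85,"travel":[-43.6,29.7,6],"twist":[0,0,0]},{"gripper":85,"travel":[-43.6,29.7,0],"twist":[0,0,0]},{"gripper":85,"travel":[0,0,0],"twist":[0,0,0]}]'
python3 - <<'E'
from h import *
im=bot.camera("wrist");cv2.imwrite("pics/w1.png",im[:,:,::-1]);c=bot.calibration("wrist");print(bot.get_obs()["ee_pos"])
for col in HUE:
    for px,a,ce in blobs(im,col,300): print(col,a,ce.round(),"lid",lid(c,px).round(4),"dock",dock(c,px).round(4))
E
```

```text
time: 3.2
ee_pos: [0.6078, -0.119, 0.1691]
tcp_rot: [-179.9, -0.0, 89.9]
wrist_force: [-0.6, 0.2, -0.3]
opening: 0.0848
grasp_force: 0.0
[ 0.60707086 -0.11754759  0.16979208]
red 1577 [324. 173.] lid [ 0.6075 -0.1052] dock [ 0.6071 -0.1184  0.036 ]
green 1855 [318. 196.] lid [ 0.606  -0.1159] dock [ 0.6056 -0.1283  0.0278]
```

View pics/w1.png

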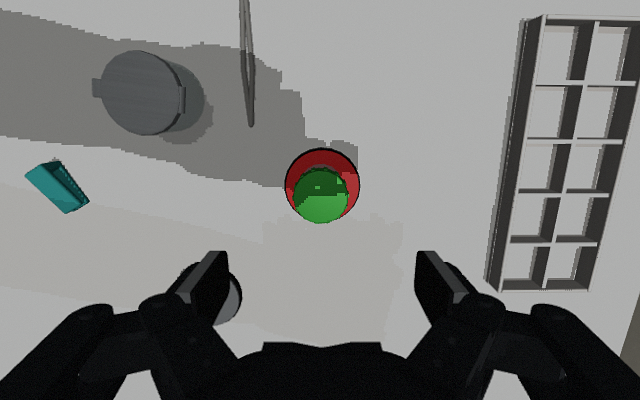

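The wrist view shows the green lid at (318,196) on the red dock, centred between the open fingers and within 3 mm of the earlier estimate. I'll descend and grip.

```bash
python3 -m crank '[{"gripper":85,"travel":[2,-1,35],"twist":[0,0,0]},{"gripper":85,"travel":[0,0,35],"twist":[0,0,0]},{"gripper":85,"travel":[0,0,30],"twist":[0,0,0]},{"gripper":85,"travel":[0,0,20],"twist":[0,0,0]},{"gripper":85,"travel":[0,0,11],"twist":[0,0,0]},{"gripper":85,"travel":[0,0,6],"twist":[0,0,0]},{"gripper":85,"travel":[0,0,0],"twist":[0,0,0]},{"gripper":60,"travel":[0,0,0],"twist":[0,0,0]},{"gripper":52,"travel":[0,0,0],"twist":[0,0,0]},{"gripper":42,"travel":[0,0,0],"twist":[0,0,0]},{"gripper":40,"travel":[0,0,0],"twist":[0,0,0]},{"gripper":40,"travel":[0,0,0],"twist":[0,0,0]}]' 30
```

```text
time: 4.75
ee_pos: [0.6059, -0.1153, 0.035]
tcp_rot: [179.9, 0.0, 90.0]
wrist_force: [-1.2, 0.1, 4.9]
opening: 0.0448
grasp_force: 30.8
```

```bash
python3 -m crank '[{"gripper":40,"travel":[0,0,-3],"twist":[0,0,0]},{"gripper":40,"travel":[0,0,-7],"twist":[0,0,0]},{"gripper":40,"travel":[0,0,-15],"twist":[0,0,0]},{"gripper":40,"travel":[0,0,-25],"twist":[0,0,0]},{"gripper":40,"travel":[0,0,-25],"twist":[0,0,0]},{"gripper":40,"travel":[0,0,0],"twist":[0,0,0]}]'
python3 - <<'E'
from h import *
w=bot.camera("wrist");s=bot.camera("scene")[160:360,200:400]
cv2.imwrite("pics/g1.png",np.hstack([cv2.resize(s,(400,400)),cv2.resize(w[100:400,170:470],(400,400))])[:,:,::-1]);o=bot.get_obs();print(o["ee_pos"],o["opening"],o["wrist_force"])
E
```

```text
time: 5.5
ee_pos: [0.6068, -0.1154, 0.1123]
tcp_rot: [179.8, 0.0, 90.0]
wrist_force: [0.8, -0.2, -1.1]
opening: 0.0446
grasp_force: 30.8
[ 0.60562148 -0.11518184  0.10934125] 0.04500404314722931 [-0.32211265 -0.5349637  -1.40113711]
```

View pics/g1.png

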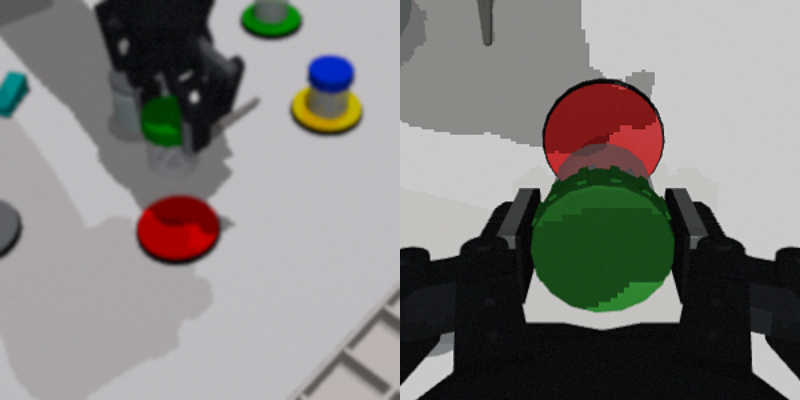

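The green jar hangs upright between the pads, and the red dock is empty. Next I carry it over the grey dock and measure from there.

```bash
python3 -m crank '[{"gripper":40,"travel":[-15,-15,0],"twist":[0,0,0]},{"gripper":40,"travel":[-32,-32,0],"twist":[0,0,0]},{"gripper":40,"travel":[-34,-32,0],"twist":[0,0,0]},{"gripper":40,"travel":[-30,-30,0],"twist":[0,0,0]},{"gripper":40,"travel":[-17,-16,0],"twist":[0,0,0]},{"gripper":40,"travel":[0,0,0],"twist":[0,0,0]}]'
cat > m.py <<'E'
from h import *
import sys
col=sys.argv[1]
o=bot.get_obs()["ee_pos"];c=bot.calibration("wrist");im=bot.camera("wrist");print("ee",o.round(4))
b=max(blobs(im,col,300),key=lambda b:b[1]);print("held lid",lid(c,b[0],o[2]-.0255).round(4),b[1])
c=bot.calibration("top");im=bot.camera("top")
for k in HUE:
    for px,a,ce in blobs(im,k): print(k,a,ce.round(),"lid",lid(c,px).round(4),"dock",dock(c,px).round(4))
E
python3 m.py green
```

```text
time: 6.35
ee_pos: [0.4785, -0.2444, 0.1087]
tcp_rot: [-179.9, -0.0, 89.8]
wrist_force: [-0.2, 0.6, -1.8]
opening: 0.0457
grasp_force: 30.9
ee [ 0.4785 -0.2444  0.1087]
held lid [ 0.4786 -0.2488] 7927
red 316 [207. 152.] lid [0.6406 0.3001] dock [0.6492 0.3145 0.0232]
red 713 [396. 168.] lid [ 0.6023 -0.1109] dock [ 0.6089 -0.1202  0.0345]
yellow 308 [302. 175.] lid [0.5977 0.0939] dock [0.6054 0.0967 0.0349]
yellow 359 [258. 239.] lid [0.4505 0.1869] dock [0.4481 0.195  0.0242]
blue 1478 [244.  56.] lid [0.8578 0.2214] dock [0.878  0.2321 0.0757]
blue 282 [216. 161.] lid [0.6279 0.2859] dock [0.6382 0.302  0.035 ]
blue 311 [301. 166.] lid [0.6081 0.0954] dock [0.6149 0.0981 0.0226]
green 229 [268. 234.] lid [0.4561 0.1739] dock [0.4527 0.184  0.0342]
```

```bash
python3 -m crank '[{"gripper":40,"travel":[4,2,20],"twist":[0,0,0]},{"gripper":40,"travel":[0,0,30],"twist":[0,0,0]},{"gripper":40,"travel":[0,0,15],"twist":[0,0,0]},{"gripper":40,"travel":[0,0,6],"twist":[0,0,0]},{"gripper":40,"travel":[0,0,2],"twist":[0,0,0]},{"gripper":40,"travel":[0,0,1],"twist":[0,0,0]},{"gripper":40,"travel":[0,0,0.7],"twist":[0,0,0]},{"gripper":40,"travel":[0,0,0],"twist":[0,0,0]}]'
```

```text
time: 7.45
ee_pos: [0.4828, -0.2393, 0.035]
tcp_rot: [180.0, 0.0, 90.0]
wrist_force: [-0.0, 0.7, -0.3]
opening: 0.0447
grasp_force: 30.9
```

```bash
python3 -m crank '[{"gripper":40,"travel":[0,0,0.4],"twist":[0,0,0]},{"gripper":48,"travel":[0,0,0],"twist":[0,0,0]},{"gripper":60,"travel":[0,0,0],"twist":[0,0,0]},{"gripper":85,"travel":[0,0,0],"twist":[0,0,0]},{"gripper":85,"travel":[0,0,0],"twist":[0,0,0]},{"gripper":85,"travel":[0,0,0],"twist":[0,0,0]},{"gripper":85,"travel":[0,0,-20],"twist":[0,0,0]},{"gripper":85,"travel":[0,0,-40],"twist":[0,0,0]},{"gripper":85,"travel":[0,0,-40],"twist":[0,0,0]},{"gripper":85,"travel":[0,0,-30],"twist":[0,0,0]},{"gripper":85,"travel":[0,0,0],"twist":[0,0,0]}]'
python3 - <<'E'
from h import *
c=bot.calibration("wrist");im=bot.camera("wrist");cv2.imwrite("pics/w2.png",im[:,:,::-1])
b=max(blobs(im,"green",300),key=lambda b:b[1]);print("wrist lid",lid(c,b[0]))
m=cv2.inRange(cv2.cvtColor(im,cv2.COLOR_RGB2GRAY),0,255)
c=bot.calibration("scene");im=bot.camera("scene")
for b in blobs(im,"green",100):print("scene",b[2],lid(c,b[0]))
E
```

```text
time: 8.82
ee_pos: [0.4836, -0.2397, 0.1667]
tcp_rot: [179.8, 0.1, 90.0]
wrist_force: [-0.3, -0.5, -1.0]
opening: 0.0851
grasp_force: 0.0
wrist lid [ 0.48268991 -0.24181507]
scene [335.14485981 171.03738318] [0.50058325 0.1265389 ]
scene [184.04935622 256.00858369] [ 0.48315751 -0.24251122]
```

View pics/w2.png

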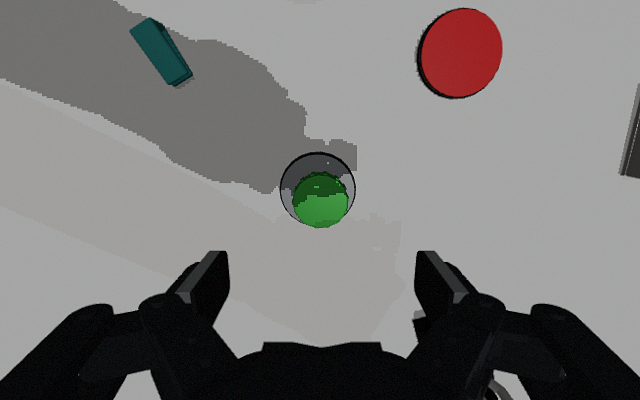

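The green jar stands upright on the grey dock: lid at (320,200), dock around (318,190), about 2 mm off centre. Next is the red jar.

```bash
python3 -m crank '[{"gripper":85,"travel":[20,6,0],"twist":[0,0,0]},{"gripper":85,"travel":[44,13,0],"twist":[0,0,0]},{"gripper":85,"travel":[44,13,0],"twist":[0,0,0]},{"gripper":85,"travel":[44,13,0],"twist":[0,0,0]},{"gripper":85,"travel":[44,13,0],"twist":[0,0,0]},{"gripper":85,"travel":[44,13,0],"twist":[0,0,0]},{"gripper":85,"travel":[44,13,0],"twist":[0,0,0]},{"gripper":85,"travel":[44,13,0],"twist":[0,0,0]},{"gripper":85,"travel":[44,13,0],"twist":[0,0,0]},{"gripper":85,"travel":[44,13,0],"twist":[0,0,0]},{"gripper":85,"travel":[44,13,0],"twist":[0,0,0]},{"gripper":85,"travel":[44,13,0],"twist":[0,0,0]}]'
python3 -m crank '[{"gripper":85,"travel":[34.5,8,0],"twist":[0,0,0]},{"gripper":85,"travel":[0,0,0],"twist":[0,0,0]}]'
python3 - <<'E'
from h import *
print(bot.get_obs()["ee_pos"]);c=bot.calibration("wrist");im=bot.camera("wrist");cv2.imwrite("pics/w3.png",im[:,:,::-1])
for col in HUE:
    for px,a,ce in blobs(im,col,300): print(col,a,ce.round(),"lid",lid(c,px).round(4),"dock",dock(c,px).round(4))
E
```

```text
time: 10.42
ee_pos: [0.6313, 0.2661, 0.1623]
tcp_rot: [-179.9, 0.1, 90.0]
wrist_force: [0.2, 0.1, -0.1]
opening: 0.0851
grasp_force: 0.0
time: 10.68
ee_pos: [0.6389, 0.3016, 0.1611]
tcp_rot: [-179.8, 0.1, 90.2]
wrist_force: [-0.3, 0.1, -0.3]
opening: 0.0851
grasp_force: 0.0
[0.63893619 0.30155041 0.16111051]
red 2538 [321. 202.] lid [0.6383 0.3005] dock [0.638  0.2871 0.0286]
yellow 609 [121. 302.] lid [0.4539 0.2031] dock [0.4223 0.1731 0.0173]
blue 2014 [318. 171.] lid [0.637  0.3181] dock [0.6367 0.3035 0.0359]
blue 6245 [577. 270.] lid [0.8646 0.2273] dock [0.9107 0.1829 0.0892]
green 832 [145. 275.] lid [0.4796 0.2279] dock [0.4511 0.1888 0.0331]
```

View pics/w3.png

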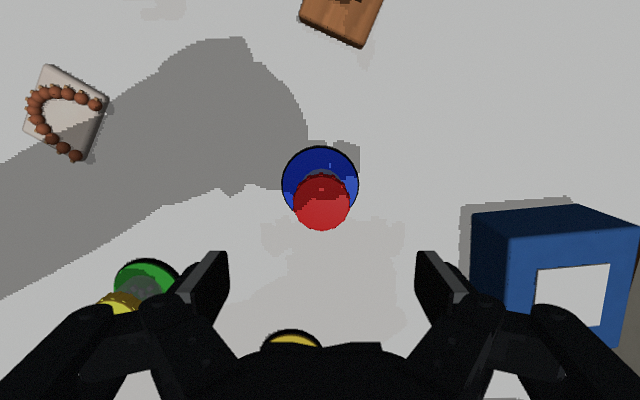

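The wrist view shows the red lid at (321,202) on the blue dock (320,180), centred under the open gripper. The orange stand and the blue block are clear of it. I'll descend most of the way and check.

```bash
python3 -m crank '[{"gripper":85,"travel":[0,0,35],"twist":[0,0,0]},{"gripper":85,"travel":[0,0,35],"twist":[0,0,0]},{"gripper":85,"travel":[0,0,30],"twist":[0,0,0]},{"gripper":85,"travel":[0,0,15],"twist":[0,0,0]},{"gripper":85,"travel":[0,0,0],"twist":[0,0,0]},{"gripper":85,"travel":[0,0,0],"twist":[0,0,0]}]'
```

```text
time: 11.48
ee_pos: [0.6402, 0.2993, 0.0508]
tcp_rot: [179.9, -0.0, 90.0]
wrist_force: [0.7, 0.2, 0.1]
opening: 0.085
grasp_force: 0.0
```

```bash
python3 -m crank '[{"gripper":85,"travel":[0,0,10],"twist":[0,0,0]},{"gripper":85,"travel":[0,0,6.5],"twist":[0,0,0]},{"gripper":85,"travel":[0,0,0],"twist":[0,0,0]},{"gripper":60,"travel":[0,0,0],"twist":[0,0,0]},{"gripper":52,"travel":[0,0,0],"twist":[0,0,0]},{"gripper":42,"travel":[0,0,0],"twist":[0,0,0]},{"gripper":40,"travel":[0,0,0],"twist":[0,0,0]},{"gripper":40,"travel":[0,0,0],"twist":[0,0,0]}]' 30
python3 -m crank '[{"gripper":40,"travel":[0,0,-3],"twist":[0,0,0]},{"gripper":40,"travel":[0,0,-7],"twist":[0,0,0]},{"gripper":40,"travel":[0,0,-15],"twist":[0,0,0]},{"gripper":40,"travel":[0,0,-25],"twist":[0,0,0]},{"gripper":40,"travel":[0,0,-30],"twist":[0,0,0]},{"gripper":40,"travel":[0,0,0],"twist":[0,0,0]}]'; python3 m.py red
```

```text
time: 12.48
ee_pos: [0.6398, 0.2995, 0.0332]
tcp_rot: [180.0, -0.0, 90.0]
wrist_force: [0.5, 0.1, 2.6]
opening: 0.0448
grasp_force: 30.8
time: 13.22
ee_pos: [0.6409, 0.3, 0.1168]
tcp_rot: [179.7, -0.1, 90.0]
wrist_force: [-0.7, 0.3, -0.8]
opening: 0.0451
grasp_force: 30.8
ee [0.6409 0.3    0.1168]
held lid [0.641  0.2999] 9533
red 197 [199. 143.] lid [0.6623 0.32  ] dock [0.6727 0.3367 0.0204]
red 713 [396. 168.] lid [ 0.6021 -0.1108] dock [ 0.6089 -0.1201  0.0346]
yellow 281 [302. 175.] lid [0.5976 0.094 ] dock [0.6053 0.0968 0.0351]
yellow 361 [259. 239.] lid [0.4505 0.1868] dock [0.4482 0.1949 0.0242]
blue 1492 [244.  56.] lid [0.8577 0.2216] dock [0.8774 0.2282 0.0751]
blue 553 [215. 159.] lid [0.6281 0.2845] dock [0.6379 0.3017 0.0351]
blue 310 [301. 166.] lid [0.608  0.0953] dock [0.6149 0.0981 0.0225]
green 293 [457. 222.] lid [ 0.4844 -0.2432] dock [ 0.4839 -0.2598  0.0221]
green 294 [268. 234.] lid [0.4565 0.174 ] dock [0.4529 0.1841 0.0345]
```

```bash
python3 -m crank '[{"gripper":40,"travel":[-20,-1,-2],"twist":[0,0,0]},{"gripper":40,"travel":[-40,-3,0],"twist":[0,0,0]},{"gripper":40,"travel":[-40,-3,0],"twist":[0,0,0]},{"gripper":40,"travel":[-40,-3,0],"twist":[0,0,0]},{"gripper":40,"travel":[-40,-3,0],"twist":[0,0,0]},{"gripper":40,"travel":[-40,-3,0],"twist":[0,0,0]},{"gripper":40,"travel":[-40,-3,0],"twist":[0,0,0]},{"gripper":40,"travel":[-40,-3,0],"twist":[0,0,0]},{"gripper":40,"travel":[-40,-3,0],"twist":[0,0,0]},{"gripper":40,"travel":[-40,-3,0],"twist":[0,0,0]},{"gripper":40,"travel":[-25,-3,0],"twist":[0,0,0]},{"gripper":40,"travel":[-15,0,0],"twist":[0,0,0]}]'
python3 -m crank '[{"gripper":40,"travel":[0,0,20],"twist":[0,0,0]},{"gripper":40,"travel":[0,0,20],"twist":[0,0,0]},{"gripper":40,"travel":[0,0,0],"twist":[0,0,0]},{"gripper":40,"travel":[0,0,0],"twist":[0,0,0]}]'
```

```text
time: 14.82
ee_pos: [0.6074, -0.1225, 0.114]
tcp_rot: [-179.9, -0.0, 89.9]
wrist_force: [-0.5, -0.1, -0.2]
opening: 0.0454
grasp_force: 30.8
time: 15.32
ee_pos: [0.6087, -0.1206, 0.0753]
tcp_rot: [180.0, 0.0, 90.0]
wrist_force: [0.6, -0.6, 0.0]
opening: 0.0451
grasp_force: 30.9
```

```bash
python3 -m crank '[{"gripper":40,"travel":[0,0,20],"twist":[0,0,0]},{"gripper":40,"travel":[0,0,13],"twist":[0,0,0]},{"gripper":40,"travel":[0,0,4],"twist":[0,0,0]},{"gripper":40,"travel":[0,0,2],"twist":[0,0,0]},{"gripper":40,"travel":[0,0,1],"twist":[0,0,0]},{"gripper":40,"travel":[0,0,1],"twist":[0,0,0]},{"gripper":40,"travel":[0,0,0.8],"twist":[0,0,0]},{"gripper":40,"travel":[0,0,0],"twist":[0,0,0]}]'
```

```text
time: 16.32
ee_pos: [0.6087, -0.1207, 0.0332]
tcp_rot: [180.0, 0.0, 90.0]
wrist_force: [0.2, -0.4, 1.0]
opening: 0.0454
grasp_force: 30.9
```

```bash
python3 -m crank '[{"gripper":48,"travel":[0,0,0],"twist":[0,0,0]},{"gripper":60,"travel":[0,0,0],"twist":[0,0,0]},{"gripper":85,"travel":[0,0,0],"twist":[0,0,0]},{"gripper":85,"travel":[0,0,0],"twist":[0,0,0]},{"gripper":85,"travel":[0,0,0],"twist":[0,0,0]},{"gripper":85,"travel":[0,0,-20],"twist":[0,0,0]},{"gripper":85,"travel":[0,0,-40],"twist":[0,0,0]},{"gripper":85,"travel":[0,0,-40],"twist":[0,0,0]},{"gripper":85,"travel":[0,0,-30],"twist":[0,0,0]},{"gripper":85,"travel":[0,0,0],"twist":[0,0,0]}]'
python3 - <<'E'
from h import *
c=bot.calibration("wrist");im=bot.camera("wrist")
for col in("red",):
    p=np.vstack([b[0] for b in blobs(im,col,300)]);cv2.imwrite("pics/w4.png",im[100:300,200:440,::-1])
    print([(b[1],b[2]) for b in blobs(im,col,100)],dock(c,p))
E
```

```text
time: 17.58
ee_pos: [0.6098, -0.1209, 0.1673]
tcp_rot: [179.7, 0.1, 90.0]
wrist_force: [-0.0, -0.4, -1.0]
opening: 0.0847
grasp_force: 0.0
[(np.int32(4182), array([318.42682927, 185.96317551]))] [ 0.60802756 -0.12155535  0.03697524]
```

View pics/w4.png

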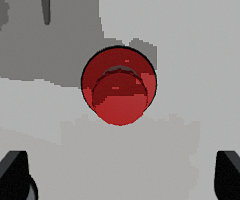

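The red jar stands centred on the red dock: lid at crop (121,98), dock at (119,83). Its offset from the dock is the normal height parallax. Next is the blue jar.

```bash
python3 -m crank '[{"gripper":85,"travel":[20,0,0],"twist":[0,0,0]},{"gripper":85,"travel":[40,0,0],"twist":[0,0,0]},{"gripper":85,"travel":[40,0,0],"twist":[0,0,0]},{"gripper":85,"travel":[40,0,0],"twist":[0,0,0]},{"gripper":85,"travel":[40,0,0],"twist":[0,0,0]},{"gripper":85,"travel":[25,0,0],"twist":[0,0,0]},{"gripper":85,"travel":[10,0,0],"twist":[0,0,0]},{"gripper":85,"travel":[0,0,0],"twist":[0,0,0]},{"gripper":85,"travel":[0,0,0],"twist":[0,0,0]}]'
python3 - <<'E'
from h import *
print(bot.get_obs()["ee_pos"]);c=bot.calibration("wrist");im=bot.camera("wrist")
for col in HUE:
    for px,a,ce in blobs(im,col,300): print(col,a,ce.round(),"lid",lid(c,px).round(4),"dock",dock(c,px).round(4))
E
```

```text
time: 18.75
ee_pos: [0.6085, 0.0936, 0.1627]
tcp_rot: [-180.0, 0.0, 90.0]
wrist_force: [-0.7, 0.5, 0.8]
opening: 0.0848
grasp_force: 0.0
[0.60846849 0.09362841 0.16268297]
yellow 3248 [107.  78.] lid [0.4493 0.1874] dock [0.4201 0.1923 0.0298]
yellow 1879 [314. 168.] lid [0.6047 0.1114] dock [0.6042 0.0977 0.0359]
blue 4156 [610.  67.] lid [0.8268 0.1976] dock [0.8717 0.2047 0.0522]
blue 2454 [319. 197.] lid [0.6067 0.096 ] dock [0.6064 0.0832 0.0282]
green 2398 [159.  89.] lid [0.4798 0.181 ] dock [0.4519 0.1849 0.0356]
```

```bash
python3 -m crank '[{"gripper":85,"travel":[1.5,-1,35],"twist":[0,0,0]},{"gripper":85,"travel":[0,0,35],"twist":[0,0,0]},{"gripper":85,"travel":[0,0,30],"twist":[0,0,0]},{"gripper":85,"travel":[0,0,18],"twist":[0,0,0]},{"gripper":85,"travel":[0,0,8],"twist":[0,0,0]},{"gripper":85,"travel":[0,0,3],"twist":[0,0,0]},{"gripper":85,"travel":[0,0,0],"twist":[0,0,0]},{"gripper":60,"travel":[0,0,0],"twist":[0,0,0]},{"gripper":52,"travel":[0,0,0],"twist":[0,0,0]},{"gripper":42,"travel":[0,0,0],"twist":[0,0,0]},{"gripper":40,"travel":[0,0,0],"twist":[0,0,0]},{"gripper":40,"travel":[0,0,0],"twist":[0,0,0]}]' 30
python3 -m crank '[{"gripper":40,"travel":[0,0,-3],"twist":[0,0,0]},{"gripper":40,"travel":[0,0,-7],"twist":[0,0,0]},{"gripper":40,"travel":[0,0,-15],"twist":[0,0,0]},{"gripper":40,"travel":[0,0,-25],"twist":[0,0,0]},{"gripper":40,"travel":[0,0,-30],"twist":[0,0,0]},{"gripper":40,"travel":[0,0,0],"twist":[0,0,0]},{"gripper":40,"travel":[0,0,0],"twist":[0,0,0]}]'; python3 m.py blue
```

```text
time: 20.3
ee_pos: [0.6078, 0.0959, 0.0345]
tcp_rot: [180.0, -0.0, 90.0]
wrist_force: [-1.2, 0.3, 5.5]
opening: 0.0452
grasp_force: 30.8
time: 21.18
ee_pos: [0.6075, 0.0958, 0.1137]
tcp_rot: [-180.0, 0.0, 90.0]
wrist_force: [0.7, -0.2, -1.7]
opening: 0.0451
grasp_force: 30.8
ee [0.6075 0.0958 0.1137]
held lid [0.6077 0.0961] 9307
red 650 [396. 168.] lid [ 0.6027 -0.1112] dock [ 0.6093 -0.1205  0.0349]
green 295 [457. 222.] lid [ 0.4843 -0.2432] dock [ 0.4837 -0.2597  0.0222]
```

```bash
python3 -m crank '[{"gripper":40,"travel":[15,3,0],"twist":[0,0,0]},{"gripper":40,"travel":[35,5,0],"twist":[0,0,0]},{"gripper":40,"travel":[40,6,0],"twist":[0,0,0]},{"gripper":40,"travel":[40,6,0],"twist":[0,0,0]},{"gripper":40,"travel":[40,6,0],"twist":[0,0,0]},{"gripper":40,"travel":[24.5,3.5,0],"twist":[0,0,0]},{"gripper":40,"travel":[10,1,0],"twist":[0,0,0]},{"gripper":40,"travel":[0,0,20],"twist":[0,0,0]},{"gripper":40,"travel":[0,0,20],"twist":[0,0,0]},{"gripper":40,"travel":[0,0,0],"twist":[0,0,0]},{"gripper":40,"travel":[0,0,0],"twist":[0,0,0]}]'
python3 - <<'E'
from h import *
for n in("top","scene"):
    c=bot.calibration(n);im=bot.camera(n)
    for px,a,ce in blobs(im,"blue"): print(n,a,ce.round(),dock(c,px).round(4))
E
```

```text
time: 22.65
ee_pos: [0.6383, 0.3002, 0.0747]
tcp_rot: [180.0, -0.0, 90.0]
wrist_force: [0.3, -0.9, -0.2]
opening: 0.0447
grasp_force: 30.8
top 1495 [244.  56.] [0.8776 0.2316 0.073 ]
top 532 [214. 156.] [0.6393 0.3034 0.0362]
scene 223 [433. 146.] [0.5793 0.4354 0.0336]
scene 426 [427. 178.] [0.6397 0.2969 0.0357]
```

Good. Lower by the remaining 40 mm.

```bash
python3 -m crank '[{"gripper":40,"travel":[0,0,20],"twist":[0,0,0]},{"gripper":40,"travel":[0,0,11],"twist":[0,0,0]},{"gripper":40,"travel":[0,0,4],"twist":[0,0,0]},{"gripper":40,"travel":[0,0,2],"twist":[0,0,0]},{"gripper":40,"travel":[0,0,1],"twist":[0,0,0]},{"gripper":40,"travel":[0,0,1],"twist":[0,0,0]},{"gripper":40,"travel":[0,0,0.8],"twist":[0,0,0]},{"gripper":40,"travel":[0,0,0],"twist":[0,0,0]}]'
```

```text
time: 23.75
ee_pos: [0.6382, 0.3004, 0.0345]
tcp_rot: [180.0, -0.0, 90.0]
wrist_force: [-0.7, -0.9, 2.4]
opening: 0.0449
grasp_force: 30.9
```

```bash
python3 -m crank '[{"gripper":48,"travel":[0,0,0],"twist":[0,0,0]},{"gripper":60,"travel":[0,0,0],"twist":[0,0,0]},{"gripper":85,"travel":[0,0,0],"twist":[0,0,0]},{"gripper":85,"travel":[0,0,0],"twist":[0,0,0]},{"gripper":85,"travel":[0,0,0],"twist":[0,0,0]},{"gripper":85,"travel":[0,0,-20],"twist":[0,0,0]},{"gripper":85,"travel":[0,0,-40],"twist":[0,0,0]},{"gripper":85,"travel":[0,0,-40],"twist":[0,0,0]},{"gripper":85,"travel":[0,0,-20],"twist":[0,0,0]},{"gripper":85,"travel":[0,0,0],"twist":[0,0,0]}]'
python3 - <<'E'
from h import *
c=bot.calibration("wrist");im=bot.camera("wrist");cv2.imwrite("pics/w5.png",im[100:300,200:440,::-1])
E
python3 -m crank '[{"gripper":85,"travel":[-10,-17,0],"twist":[0,0,0]},{"gripper":85,"travel":[-20,-34,0],"twist":[0,0,0]},{"gripper":85,"travel":[-25,-40,0],"twist":[0,0,0]},{"gripper":85,"travel":[-25,-40,0],"twist":[0,0,0]},{"gripper":85,"travel":[-20,-34,0],"twist":[0,0,0]},{"gripper":85,"travel":[-13,-22,0],"twist":[0,0,0]},{"gripper":85,"travel":[0,0,0],"twist":[0,0,0]},{"gripper":85,"travel":[0,0,0],"twist":[0,0,0]}]'
python3 - <<'E'
from h import *
print(bot.get_obs()["ee_pos"]);c=bot.calibration("wrist");im=bot.camera("wrist")
for col in HUE:
    for px,a,ce in blobs(im,col,300): print(col,a,ce.round(),"lid",lid(c,px).round(4),"dock",dock(c,px).round(4))
E
```

```text
time: 25.0
ee_pos: [0.639, 0.3008, 0.1575]
tcp_rot: [179.8, -0.1, 90.0]
wrist_force: [-0.2, 0.8, -0.1]
opening: 0.0849
grasp_force: 0.0
time: 26.05
ee_pos: [0.4512, 0.1875, 0.1535]
tcp_rot: [-180.0, 0.0, 90.0]
wrist_force: [0.3, 0.9, -0.8]
opening: 0.0849
grasp_force: 0.0
[0.45123886 0.18747897 0.15354999]
yellow 2661 [319. 203.] lid [0.4491 0.1878] dock [0.4486 0.1742 0.0288]
yellow 2165 [480. 266.] lid [0.5849 0.1307] dock [0.6038 0.0992 0.0352]
blue 2928 [526.  54.] lid [0.6036 0.2956] dock [0.6361 0.3031 0.0359]
blue 3465 [589.  49.] lid [0.6419 0.3011] dock [0.678  0.3098 0.0278]
green 1226 [316. 171.] lid [0.4465 0.2065] dock [0.4514 0.1849 0.0357]
```

View pics/w5.png

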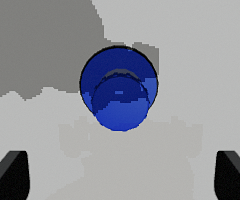

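The blue jar is centred on the blue dock: lid at crop (120,102), dock at (119,84). The yellow lid is at (.450,.187), directly below the gripper, so I grip it now.

```bash
python3 -m crank '[{"gripper":85,"travel":[0,-1,35],"twist":[0,0,0]},{"gripper":85,"travel":[0,0,35],"twist":[0,0,0]},{"gripper":85,"travel":[0,0,25],"twist":[0,0,0]},{"gripper":85,"travel":[0,0,14],"twist":[0,0,0]},{"gripper":85,"travel":[0,0,8],"twist":[0,0,0]},{"gripper":85,"travel":[0,0,2.5],"twist":[0,0,0]},{"gripper":85,"travel":[0,0,0],"twist":[0,0,0]},{"gripper":60,"travel":[0,0,0],"twist":[0,0,0]},{"gripper":52,"travel":[0,0,0],"twist":[0,0,0]},{"gripper":42,"travel":[0,0,0],"twist":[0,0,0]},{"gripper":40,"travel":[0,0,0],"twist":[0,0,0]},{"gripper":40,"travel":[0,0,0],"twist":[0,0,0]}]' 30
python3 -m crank '[{"gripper":40,"travel":[0,0,-3],"twist":[0,0,0]},{"gripper":40,"travel":[0,0,-7],"twist":[0,0,0]},{"gripper":40,"travel":[0,0,-15],"twist":[0,0,0]},{"gripper":40,"travel":[0,0,-25],"twist":[0,0,0]},{"gripper":40,"travel":[0,0,-30],"twist":[0,0,0]},{"gripper":40,"travel":[0,0,0],"twist":[0,0,0]},{"gripper":40,"travel":[0,0,0],"twist":[0,0,0]}]'; python3 m.py yellow
python3 - <<'E'
from h import *
c=bot.calibration("scene");im=bot.camera("scene")
for k in("yellow","green"):
    for px,a,ce in blobs(im,k): print(k,a,ce.round(),dock(c,px).round(4))
E
```

```text
time: 27.6
ee_pos: [0.4502, 0.1874, 0.0351]
tcp_rot: [180.0, -0.0, 90.0]
wrist_force: [-2.3, 0.1, 7.1]
opening: 0.045
grasp_force: 30.6
time: 28.48
ee_pos: [0.45, 0.1873, 0.1144]
tcp_rot: [-180.0, 0.0, 90.0]
wrist_force: [-0.2, -0.1, -2.2]
opening: 0.0448
grasp_force: 30.9
ee [0.45   0.1873 0.1144]
held lid [0.4502 0.1879] 9223
red 649 [396. 168.] lid [ 0.6027 -0.1113] dock [ 0.6092 -0.1205  0.0349]
yellow 739 [301. 170.] lid [0.5991 0.094 ] dock [0.6054 0.0966 0.035 ]
blue 1474 [244.  56.] lid [0.8576 0.2216] dock [0.8761 0.2312 0.0742]
blue 637 [211. 156.] lid [0.631  0.2895] dock [0.6389 0.3033 0.036 ]
green 292 [457. 222.] lid [ 0.4842 -0.2432] dock [ 0.4839 -0.2597  0.0221]
green 348 [269. 235.] lid [0.4577 0.1655] dock [0.4528 0.1843 0.0343]
yellow 194 [334. 121.] [0.2986 0.3719 0.0418]
yellow 642 [363. 214.] [0.6072 0.0928 0.0363]
green 366 [335. 169.] [0.4558 0.1795 0.0345]
green 455 [184. 256.] [ 0.4399 -0.2269  0.0277]
```

```bash
python3 -m crank '[{"gripper":40,"travel":[-10,16,0],"twist":[0,0,0]},{"gripper":40,"travel":[-20,34,0],"twist":[0,0,0]},{"gripper":40,"travel":[-22,38,0],"twist":[0,0,0]},{"gripper":40,"travel":[-20,34,0],"twist":[0,0,0]},{"gripper":40,"travel":[-13,22,0],"twist":[0,0,0]},{"gripper":40,"travel":[-7,12,0],"twist":[0,0,0]},{"gripper":40,"travel":[0,0,20],"twist":[0,0,0]},{"gripper":40,"travel":[0,0,20],"twist":[0,0,0]},{"gripper":40,"travel":[0,0,0],"twist":[0,0,0]},{"gripper":40,"travel":[0,0,0],"twist":[0,0,0]}]'
```

```text
time: 29.88
ee_pos: [0.6063, 0.0954, 0.0754]
tcp_rot: [180.0, -0.0, 90.0]
wrist_force: [0.3, 0.2, -1.3]
opening: 0.0449
grasp_force: 31.0
```

```bash
python3 -m crank '[{"gripper":40,"travel":[0,0,20],"twist":[0,0,0]},{"gripper":40,"travel":[0,0,11],"twist":[0,0,0]},{"gripper":40,"travel":[0,0,4],"twist":[0,0,0]},{"gripper":40,"travel":[0,0,2],"twist":[0,0,0]},{"gripper":40,"travel":[0,0,1],"twist":[0,0,0]},{"gripper":40,"travel":[0,0,1],"twist":[0,0,0]},{"gripper":40,"travel":[0,0,0.8],"twist":[0,0,0]},{"gripper":40,"travel":[0,0,0],"twist":[0,0,0]}]'
```

```text
time: 30.88
ee_pos: [0.6062, 0.0954, 0.0352]
tcp_rot: [180.0, -0.0, 90.0]
wrist_force: [-1.6, 0.3, 1.9]
opening: 0.0447
grasp_force: 31.2
```

```bash
python3 -m crank '[{"gripper":48,"travel":[0,0,0],"twist":[0,0,0]},{"gripper":60,"travel":[0,0,0],"twist":[0,0,0]},{"gripper":85,"travel":[0,0,0],"twist":[0,0,0]},{"gripper":85,"travel":[0,0,0],"twist":[0,0,0]},{"gripper":85,"travel":[0,0,0],"twist":[0,0,0]},{"gripper":85,"travel":[0,0,-20],"twist":[0,0,0]},{"gripper":85,"travel":[0,0,-40],"twist":[0,0,0]},{"gripper":85,"travel":[0,0,-40],"twist":[0,0,0]},{"gripper":85,"travel":[0,0,-20],"twist":[0,0,0]},{"gripper":85,"travel":[0,0,0],"twist":[0,0,0]}]'
python3 - <<'E'
from h import *
c=bot.calibration("wrist");im=bot.camera("wrist");cv2.imwrite("pics/w6.png",im[100:300,200:440,::-1])
E
python3 -m crank '[{"gripper":85,"travel":[-17,-6,0],"twist":[0,0,0]},{"gripper":85,"travel":[-40,-15,0],"twist":[0,0,0]},{"gripper":85,"travel":[-40,-15,0],"twist":[0,0,0]},{"gripper":85,"travel":[-40,-15,0],"twist":[0,0,0]},{"gripper":85,"travel":[-40,-15,0],"twist":[0,0,0]},{"gripper":85,"travel":[-40,-15,0],"twist":[0,0,0]},{"gripper":85,"travel":[-40,-14,0],"twist":[0,0,0]},{"gripper":85,"travel":[-40,-14,0],"twist":[0,0,0]},{"gripper":85,"travel":[-28,-10,0],"twist":[0,0,0]},{"gripper":85,"travel":[-12,-4,0],"twist":[0,0,0]},{"gripper":85,"travel":[0,0,0],"twist":[0,0,0]},{"gripper":85,"travel":[0,0,0],"twist":[0,0,0]}]'
python3 - <<'E'
from h import *
print(bot.get_obs()["ee_pos"]);c=bot.calibration("wrist");im=bot.camera("wrist")
for col in HUE:
    for px,a,ce in blobs(im,col,300): print(col,a,ce.round(),"lid",lid(c,px).round(4),"dock",dock(c,px).round(4))
E
```

```text
time: 32.12
ee_pos: [0.6071, 0.0955, 0.1579]
tcp_rot: [179.7, -0.0, 90.0]
wrist_force: [0.0, -0.6, -0.5]
opening: 0.0852
grasp_force: 0.0
time: 33.67
ee_pos: [0.4831, -0.2409, 0.1545]
tcp_rot: [-180.0, -0.0, 90.0]
wrist_force: [0.2, -0.5, 0.0]
opening: 0.0853
grasp_force: 0.0
[ 0.48312525 -0.24092799  0.15452278]
red 6476 [482.  43.] lid [ 0.5947 -0.1255] dock [ 0.6175 -0.1161  0.0432]
green 2203 [319. 204.] lid [ 0.4827 -0.2417] dock [ 0.4825 -0.2552  0.0279]
```

View pics/w6.png

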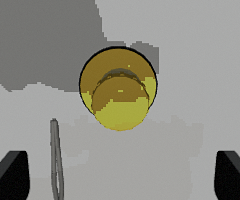

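The yellow jar is centred on the yellow dock: lid at crop (120,102), dock at (118,85). Next I grip the green jar again.

```bash
python3 -m crank '[{"gripper":85,"travel":[-1,0,35],"twist":[0,0,0]},{"gripper":85,"travel":[0,0,35],"twist":[0,0,0]},{"gripper":85,"travel":[0,0,25],"twist":[0,0,0]},{"gripper":85,"travel":[0,0,14],"twist":[0,0,0]},{"gripper":85,"travel":[0,0,8],"twist":[0,0,0]},{"gripper":85,"travel":[0,0,2.5],"twist":[0,0,0]},{"gripper":85,"travel":[0,0,0],"twist":[0,0,0]},{"gripper":60,"travel":[0,0,0],"twist":[0,0,0]},{"gripper":52,"travel":[0,0,0],"twist":[0,0,0]},{"gripper":42,"travel":[0,0,0],"twist":[0,0,0]},{"gripper":40,"travel":[0,0,0],"twist":[0,0,0]},{"gripper":40,"travel":[0,0,0],"twist":[0,0,0]}]' 30
python3 -m crank '[{"gripper":40,"travel":[0,0,-3],"twist":[0,0,0]},{"gripper":40,"travel":[0,0,-7],"twist":[0,0,0]},{"gripper":40,"travel":[0,0,-15],"twist":[0,0,0]},{"gripper":40,"travel":[0,0,-25],"twist":[0,0,0]},{"gripper":40,"travel":[0,0,-30],"twist":[0,0,0]},{"gripper":40,"travel":[0,0,-10],"twist":[0,0,0]},{"gripper":40,"travel":[0,0,0],"twist":[0,0,0]},{"gripper":40,"travel":[0,0,0],"twist":[0,0,0]}]'; python3 m.py green
```

```text
time: 35.22
ee_pos: [0.4833, -0.2428, 0.0358]
tcp_rot: [180.0, 0.0, 90.0]
wrist_force: [-1.2, 0.1, 5.9]
opening: 0.045
grasp_force: 30.8
time: 36.22
ee_pos: [0.4826, -0.2424, 0.1241]
tcp_rot: [-179.9, -0.0, 90.0]
wrist_force: [0.0, -0.2, -0.9]
opening: 0.0447
grasp_force: 30.8
ee [ 0.4826 -0.2424  0.1241]
held lid [ 0.4829 -0.2426] 8028
red 647 [396. 168.] lid [ 0.6024 -0.1112] dock [ 0.6092 -0.1205  0.0349]
yellow 711 [301. 170.] lid [0.5988 0.0941] dock [0.6055 0.0966 0.035 ]
blue 1473 [244.  56.] lid [0.8578 0.2214] dock [0.879  0.2306 0.0744]
blue 633 [211. 156.] lid [0.631  0.2895] dock [0.6389 0.3033 0.0359]
green 723 [263. 237.] lid [0.455  0.1765] dock [0.4529 0.1842 0.0343]
```

```bash
python3 -m crank '[{"gripper":40,"travel":[18,-2,0],"twist":[0,0,0]},{"gripper":40,"travel":[40,-3,0],"twist":[0,0,0]},{"gripper":40,"travel":[42,-3,0],"twist":[0,0,0]},{"gripper":40,"travel":[42,-3,0],"twist":[0,0,0]},{"gripper":40,"travel":[42,-3,0],"twist":[0,0,0]},{"gripper":40,"travel":[42,-3,0],"twist":[0,0,0]},{"gripper":40,"travel":[42,-3,0],"twist":[0,0,0]},{"gripper":40,"travel":[42,-3,0],"twist":[0,0,0]},{"gripper":40,"travel":[42,-3,0],"twist":[0,0,0]},{"gripper":40,"travel":[40,-2.5,0],"twist":[0,0,0]},{"gripper":40,"travel":[23,0,0],"twist":[0,0,0]},{"gripper":40,"travel":[10,0,0],"twist":[0,0,0]}]'
python3 -m crank '[{"gripper":40,"travel":[0,0,25],"twist":[0,0,0]},{"gripper":40,"travel":[0,0,25],"twist":[0,0,0]},{"gripper":40,"travel":[0,0,0],"twist":[0,0,0]},{"gripper":40,"travel":[0,0,0],"twist":[0,0,0]}]'
```

```text
time: 37.83
ee_pos: [0.4537, 0.1838, 0.1249]
tcp_rot: [-180.0, 0.0, 90.1]
wrist_force: [0.3, -1.3, -0.4]
opening: 0.0451
grasp_force: 30.8
time: 38.33
ee_pos: [0.4548, 0.1822, 0.0762]
tcp_rot: [180.0, -0.0, 90.0]
wrist_force: [0.4, -0.0, -0.9]
opening: 0.0451
grasp_force: 30.9
```

```bash
python3 -m crank '[{"gripper":40,"travel":[0,0,20],"twist":[0,0,0]},{"gripper":40,"travel":[0,0,11],"twist":[0,0,0]},{"gripper":40,"travel":[0,0,4],"twist":[0,0,0]},{"gripper":40,"travel":[0,0,2],"twist":[0,0,0]},{"gripper":40,"travel":[0,0,1],"twist":[0,0,0]},{"gripper":40,"travel":[0,0,1],"twist":[0,0,0]},{"gripper":40,"travel":[0,0,0.8],"twist":[0,0,0]},{"gripper":40,"travel":[0,0,0],"twist":[0,0,0]}]'
```

```text
time: 39.33
ee_pos: [0.4547, 0.1824, 0.0358]
tcp_rot: [180.0, -0.0, 90.0]
wrist_force: [-1.3, -0.2, 2.7]
opening: 0.0449
grasp_force: 31.1
```

```bash
python3 -m crank '[{"gripper":48,"travel":[0,0,0],"twist":[0,0,0]},{"gripper":60,"travel":[0,0,0],"twist":[0,0,0]},{"gripper":85,"travel":[0,0,0],"twist":[0,0,0]},{"gripper":85,"travel":[0,0,0],"twist":[0,0,0]},{"gripper":85,"travel":[0,0,0],"twist":[0,0,0]},{"gripper":85,"travel":[0,0,-20],"twist":[0,0,0]},{"gripper":85,"travel":[0,0,-40],"twist":[0,0,0]},{"gripper":85,"travel":[0,0,-40],"twist":[0,0,0]},{"gripper":85,"travel":[0,0,-30],"twist":[0,0,0]},{"gripper":85,"travel":[0,0,0],"twist":[0,0,0]},{"gripper":85,"travel":[0,0,0],"twist":[0,0,0]}]'
python3 - <<'E'
from h import *
w=bot.camera("wrist")[100:300,200:440];s=bot.camera("scene")[100:300,120:480]
cv2.imwrite("pics/end.png",np.hstack([w,s])[:,:,::-1]);print(bot.get_obs()["ee_pos"])
E
```

```text
time: 40.7
ee_pos: [0.4544, 0.1823, 0.1647]
tcp_rot: [-180.0, 0.0, 90.0]
wrist_force: [-0.0, 1.6, -0.3]
opening: 0.0847
grasp_force: 0.0
[0.45407823 0.18217629 0.16421237]
```

View pics/end.png

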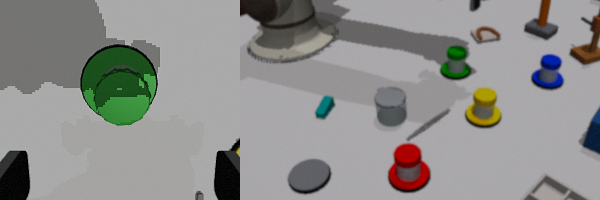

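All four jars stand upright on docks of their own colour (green (456,62), blue (549,70), yellow (484,106), red (408,166) in the right crop). The grey dock at (310,176) is empty, and the glass jar at (391,106) has not moved.

```bash
python3 -c "
from workcell import bot
print(bot.job_done())"
```

```text
the job is handed in; nothing more can be done
None
```

I handed the job in at about 41 s: the final pictures show all four jars upright and centred on their matching docks, the grey dock empty and the glass jar where it was; the hand-in returned no verdict.

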